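# Pack out and hold a plaque press

## Task

Press the two carved plaques together: lay the cork sheet squarely, edges in line, on the plaque that already lies on the press bed, lay the other plaque likewise on the cork, then lay packing slips flat and centred on top, one on another, until the hinged yoke, pulled down by its cross bar, bears on the packing while lying level or as near level as whole slips allow. The sprung yoke rises by itself, so the program finishes while still holding it down firmly on the stack; leave the carving tools, stone and jar where they are.

Things in the scene. Friction and masses are not known exactly. Their poses are not given: they have to be found in the camera images.
- bed: fixed plywood press bed, 300 x 130 x 15 mm. Origin on the table under the spot the foot presses on; its top is 15 mm up. Its x axis points along the bed to the hinge post (post axis at x = +150 mm); the bed reaches from x = -90 to +210 mm and y = -65 to +65 mm
- lower: carved dark wooden plaque, 100 (x) x 58 (y) x 16 mm (z), loose, flat on the bed near its origin, long side along the bed. Origin at the centre of its underside
- upper: the other plaque, same size, flat on the table to the right of the bed. Origin at the centre of its underside
- sheet: stiff cork separator sheet, 100 (x) x 58 (y) x 6 mm, flat on the table to the right of the bed. Origin at the centre of its underside
- slip_a: packing slip of pale wood, 90 (x) x 40 (y) x 12 mm (z), flat on the table to the left of the bed; three alike, one or two are needed. Origin at the centre of its underside
- slip_b: packing slip of pale wood, 90 (x) x 40 (y) x 12 mm (z), flat on the table to the left of the bed; three alike, one or two are needed. Origin at the centre of its underside
- slip_c: packing slip of pale wood, 90 (x) x 40 (y) x 12 mm (z), flat on the table to the left of the bed; three alike, one or two are needed. Origin at the centre of its underside
- yoke (a joint): angle of the wooden yoke about its hinge, rad: 0 when level (pointing from the post back along the bed's -x), growing as it rises; stops at -0.15 and 1.55. A spring holds it up at 1.55; about 5 N down on the cross bar balances the spring when level. Two cheeks, 12 mm thick and 22 mm deep, run on either side at y = +-41 mm, tied by a 30 mm wide beam 150 mm from the hinge that carries the foot
- hinge (a point): centre of the hinge axis on the fixed post (axis along the bed's y); its height above the bed differs from run to run, 88 to 104 mm. The post is 36 x 56 mm and ends 25 mm above the axis
- foot (a point): lowest point of the yoke's rounded foot when level: 150 mm from the hinge along the yoke and 40 mm below its centre line. The foot's nose is a round bar of 11 mm radius, 50 mm long across the yoke
- handle (a point): centre of the yoke's steel cross bar, 16 mm thick, lying across (along the bed's y), 220 mm from the hinge; free over 70 mm between the cheeks, so it can be pinched or pushed there from above; it may turn between the fingers
- gouge_near: carving gouge, wooden handle 120 mm long and a 100 mm steel blade, lying near left; a bystander, not to be disturbed
- gouge_right: a like gouge lying at the far right of the work; a bystander, not to be disturbed
- gouge_left: a shorter gouge lying at the far left, behind the slips; a bystander, not to be disturbed
- oilstone: grey sharpening stone in a wooden holder, 190 x 70 x 34 mm, far left; a bystander, not to be disturbed
- wax: amber jar, 66 mm across, 55 mm tall, near left; a bystander, not to be disturbed
There are look-alikes about, which are no part of the job. What is shaped like the upper but blue or pink is not meant.

How it is judged (in metres and radians):
On the way, in this order (a step that is already met when the one before it is completed fails the run):
1. the cork sheet lies squarely on the lower plaque, let go (z of sheet in the frame of lower between 0.013 and 0.019 m and horizontal distance between sheet and lower below 0.015 m and angle between the x axis of sheet and the x axis of lower, either way round below 0.2 rad and contact force between the fingers and sheet below 0.1 N), for 0.2 s.
2. the other plaque lies squarely on the cork, let go (z of sheet in the frame of lower between 0.013 and 0.019 m and horizontal distance between each of sheet, upper and lower below 0.015 m and angle between the x axis of each of sheet, upper and the x axis of lower, either way round below 0.2 rad and z of upper in the frame of lower between 0.018 and 0.026 m and contact force between the fingers and upper below 0.1 N), for 0.2 s.
3. a packing slip lies flat on the upper plaque, let go (((z of slip_a in the frame of upper between 0.013 and 0.019 m and horizontal distance between slip_a and upper below 0.025 m and contact force between the fingers and slip_a below 0.1 N) or (z of slip_b in the frame of upper between 0.013 and 0.019 m and horizontal distance between slip_b and upper below 0.025 m and contact force between the fingers and slip_b below 0.1 N) or (z of slip_c in the frame of upper between 0.013 and 0.019 m and horizontal distance between slip_c and upper below 0.025 m and contact force between the fingers and slip_c below 0.1 N))), for 0.2 s.
At the end, for the whole second after the job is handed in: For the last second: fingers on the yoke (over 3 N), its foot on a slip (over 4 N), yoke within 0.052 rad of level; lower plaque within 25 mm of the bed origin, the cork on it and the other plaque on the cork, each within 15 mm and 0.2 rad of the lower plaque (value of joint yoke between -0.052 and 0.052 rad and contact force between the fingers and yoke above 3 N and (contact force between yoke and slip_a above 4 N or contact force between yoke and slip_b above 4 N or contact force between yoke and slip_c above 4 N) and horizontal distance between lower and bed below 0.025 m and z of sheet in the frame of lower between 0.013 and 0.019 m and horizontal distance between each of sheet, upper and lower below 0.015 m and angle between the x axis of each of sheet, upper and the x axis of lower, either way round below 0.2 rad and z of upper in the frame of lower between 0.018 and 0.026 m); the arm keeps its last pose, push and grip.
It fails at once if a carving tool, the stone or the jar is moved more than 30 mm (distance of any of gouge_near, gouge_right, gouge_left, oilstone, wax from where it was at the start of the episode above 0.03 m).
It also fails if it takes over 72 s, if anything falls off the work surface, if the arm or the gripper's body presses on something with over 40 N, if the wrist force passes 120 N, or if a joint passes its speed limit or range.

## Robot

A 7-joint arm with a two-finger parallel gripper is mounted at the origin on the work surface. World frame = base frame: x ahead of the robot, y to its left, z up, the work surface at z = 0. Lengths are in mm, angles in rad, forces in N, time in s.
With the tool pointing down it reaches from about 400 to 875 mm from the base axis. Payload 19.3 kg.
Tool frame: the origin (TCP) lies at the very end of the fingers, on their centre line; the grasp point (between the pads) lies 19 mm behind it (grip_point_offset is the z of the grasp point in the tool frame, in mm); z points along the fingers, y is the line along which they close (so a half turn about z gives the same grasp; the last joint's range is limited). The gripper opens to 85 mm and grips with 20 to 120 N. Pads are 22 mm wide; open, the fingers measure 114 mm over their backs; the gripper's body (76 mm by 85 mm) begins 54 mm behind the grasp point. The pads swing forward as they close: fully open they stand 13 mm farther back than shut.
Start: joints at [1.073, 0.521, -0.036, 1.599, 0.021, 1.021, -0.113], TCP at [259.266, -568.679, 231.291] pointing down, gripper open.
Joint ranges: [-2.91, 2.91], [-0.3, 2.13], [-1.5, 1.42], [0.17, 2.43], [-1.26, 4.41], [0.16, 1.93], [-2.52, 2.52]. Speed limits (rad/s): [1.89, 1.89, 2.39, 2.39, 3.01, 3.01, 3.01].

## Interface

Orientations are given as a 3x3 rotation matrix whose columns are the frame's x, y, z axes.
In Python, from workcell import movep, movel, goto_joints, open_gripper, clamp, wait, inverse_kinematics, read_state, camera, PlanningError, finish_job, grip_point_offset gives the robot as it stands. Calls block until the motion is done:
- movep(position, orientation): joint-space move of the TCP to a pose.
- movel(position, frame=None, max_speed=150, guard=None): straight line of the TCP; frame=None keeps the orientation; max_speed is the mean speed in mm/s. With guard (N) it stops when the force on the tool has changed by that much, and returns True; else False.
- goto_joints(angles): joint-space move.
- open_gripper() and clamp(): open the fingers fully, or close them until they stop; the grip force is fixed at half the most.
- wait(seconds).
- inverse_kinematics(position, orientation): joint angles nearest the present ones, or None.
- read_state(): the state.
- camera(name): name is "side" or "top" or "wrist"; returns a dict with "image" (420x560x3 uint8, blue, green, red), "range_z" (420x560 float32, mm along the optical axis (not along the pixel's ray), 0 where there is no reading), "fx", "fy", "cx", "cy" (pixels), "dist_coeffs" ([k1, k2, p1, p2, k3] as OpenCV has them; the pictures are not rectified), "cam_to_world" (4x4, takes a point from camera to world coordinates). Camera axes: x right, y up, looking along -z (the intrinsics and any distortion apply to the point x, -y, -z); pixel columns grow to the right and rows downward; lengths in mm; the calibration is good to about 2 mm. A picture is of the moment at which its call begins.
A pose or a line that the arm cannot do raises PlanningError and nothing moves.
- finish_job(): hands the job in; it is judged then, once.
The state is a dict: "time": time; "qpos": joint angles; "qvel": joint speeds; "joint_efforts": joint torques, N m; "eef_pos": TCP position; "tool_rot": TCP orientation; "ft_force": force on the tool from outside, world axes, zero at the start; "torque": the same for the moment, N m; "finger_gap": finger opening in mm; "gripper_force": force on a finger pad.
Only numpy, scipy, OpenCV 4.12 (cv2) and the standard library are available. Lean on these libraries where they do the work, as an engineer would, in place of code of your own. Each camera call takes 0.05 s, during which the arm holds its last target. There are 200 camera calls.

## Working session

There is one attempt and no reset: what is moved stays moved. The work goes in short steps, each a Python script; the robot and the scene stay as the last script left them, time stands still between calls to the robot, and variables do not carry over. Pictures are saved under pics/ and viewed, at most 11 in all, crops included, and the job is handed in when it is done.

```bash
ls; mkdir -p pics; cat > h.py <<'E'
import numpy as np, cv2
from workcell import *
def snap(n):
    c=camera(n); np.savez(''+n+'.npz',**{k:np.array(v) for k,v in c.items()}); return c
def cloud(c):
    """world points HxWx3 from depth"""
    K=np.array([[c['fx'],0,c['cx']],[0,c['fy'],c['cy']],[0,0,1.]],float)
    h,w=c['range_z'].shape
    u,v=np.meshgrid(np.arange(w),np.arange(h))
    p=cv2.undistortPoints(np.stack([u,v],-1).reshape(-1,1,2).astype(np.float64),K,np.array(c['dist_coeffs'],float)).reshape(h,w,2)
    z=c['range_z'].astype(float)
    P=np.stack([p[...,0]*z,-p[...,1]*z,-z,np.ones_like(z)],-1)
    W=P@np.array(c['cam_to_world']).T
    W=W[...,:3]; W[z<=0]=np.nan
    return W
E
python3 - <<'E'
from h import *
s=read_state(); print(s['time'],s['eef_pos'],s['tool_rot'],s['finger_gap'],grip_point_offset)
for n in('top','side'):
    c=snap(n); cv2.imwrite(f'pics/{n}0.png',c['image']); print(n,np.round(c['cam_to_world'],2).tolist(),c['fx'])
E
```

```text
pics
0.0 [ 259.12720322 -568.4028596   230.72793966] [[ 9.09898672e-01  4.14830272e-01 -5.02199463e-04]
 [ 4.14830574e-01 -9.09898127e-01  9.96252129e-04]
 [-4.36748095e-05 -1.11481618e-03 -9.99999378e-01]] 85.43434840935988 -18.700000000000003
top [[0.0, 0.98, -0.18, 279.59], [-1.0, 0.0, -0.0, -5.42], [-0.0, 0.18, 0.98, 1398.22], [0.0, 0.0, 0.0, 1.0]] 468.35038463634663
side [[-0.92, 0.25, -0.29, 186.02], [-0.38, -0.59, 0.72, 852.85], [0.01, 0.77, 0.64, 832.03], [0.0, 0.0, 0.0, 1.0]] 427.90529501260005
```

View pics/top0.png

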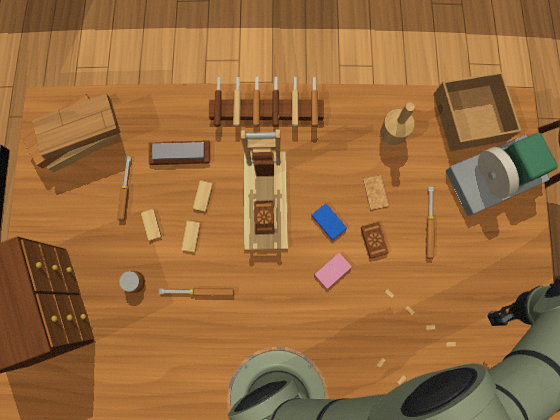

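View pics/side0.png

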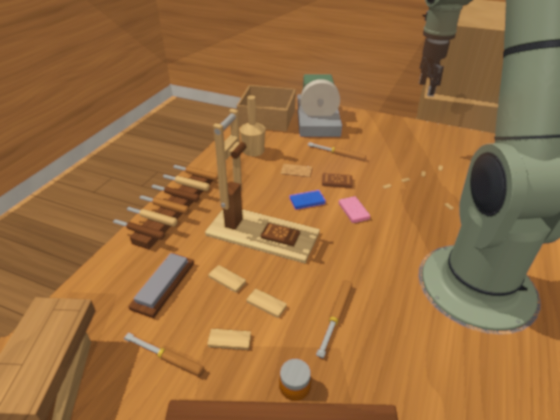

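Top view: lower plaque is at (264,217) on the bed. The plaque-shaped candidates are the dark carved one (374,240), a blue one (329,222) and a pink one (333,271). Only the dark carved one fits `upper`. Cork sheet is at (376,192). Slips are at (203,196), (151,225) and (190,236). The yoke stands upright with its bar at (262,135).

```bash
cat > m.py <<'E'
from h import *
def load(n): return dict(np.load(f'{n}.npz'))
def fit(W,mask):
    """centre, yaw of long side, sizes, top z of masked points"""
    m=mask&np.isfinite(W[...,2]); n,l,st,_=cv2.connectedComponentsWithStats(m.astype(np.uint8))
    if n<2: return None
    k=1+np.argmax(st[1:,4]); P=W[l==k]
    (cx,cy),(a,b),t=cv2.minAreaRect(P[:,:2].astype(np.float32))
    if a<b: a,b,t=b,a,t+90
    t=(t+90)%180-90
    return np.round([cx,cy,np.median(P[:,2]),t,a,b,len(P)],1)
E
python3 - <<'E'
from m import *
c=load('top'); W=cloud(c)
uu,vv=np.meshgrid(np.arange(560),np.arange(420))
seeds=dict(lower=(264,217),upper=(374,240),sheet=(376,192),blue=(329,222),s1=(203,196),s2=(151,225),s3=(190,236))
tab=np.nanmedian(W[300:340,250:330,2]); print('table z',tab)
for k,(u,v) in seeds.items():
    z0=np.nanmedian(W[v-2:v+3,u-2:u+3,2])
    near=(abs(uu-u)<28)&(abs(vv-v)<28)
    m=near&(abs(W[...,2]-z0)<(2.5 if k=='sheet' else 4))
    print(k,fit(W,m),np.round(W[v,u],1))
# bed
b=(abs(W[...,2]-tab-15)<4)&(uu>235)&(uu<300)&(vv>140)&(vv<260); print('bed',fit(W,b))
bar=(W[...,2]>270)&(uu>235)&(uu<300)&(vv>110)&(vv<190)
P=W[bar]; print('bar',fit(W,bar),np.nanmax(P[:,2]))
for n in ('side',):
    c=load(n); W=cloud(c); uu,vv=np.meshgrid(np.arange(560),np.arange(420))
    print('side table',W[300,260],'lower',W[233,281],'upper',W[180,337],'sheet',W[170,296],'bed', W[243,250])
    s=(uu>205)&(uu<255)&(vv>105)&(vv<160)&(W[...,2]>200)&(abs(W[...,1]-0)<80)
    P=W[s]; print('bar side max z',np.percentile(P[:,2],[50,90,99,100]),P[P[:,2]>np.percentile(P[:,2],95)].mean(0))
up=cv2.resize(load('top')['image'][165:295,280:420],None,fx=5,fy=4.5,interpolation=cv2.INTER_CUBIC); cv2.imwrite('pics/crop.png',up)
E
```

```text
table z -0.1807194503169285
lower [522.7  44.1  31.2   1.4  99.5  56.8 499. ] [523.1  42.6  33.1]
upper [ 458.5 -287.7   15.7   15.3   97.3   59.   489. ] [ 457.1 -285.1   16.9]
sheet [ 607.2 -291.4    5.1   11.   112.3   77.7  352. ] [ 608.4 -300.3   -2. ]
blue [ 513.4 -150.6   15.2   39.8  100.5   59.   510. ] [ 511.7 -151.7   14.3]
s1 [591.9 233.   12.3 -11.8  90.4  41.  299. ] [591.1 229.5  13.2]
s2 [503.2 387.3  11.8  18.8  87.8  42.5 313. ] [501.6 385.6  11. ]
s3 [468.8 263.9  12.4  -9.6  87.3  38.8 302. ] [468.3 264.7  13.4]
bed [5.802e+02 4.020e+01 1.480e+01 1.000e+00 3.006e+02 1.288e+02 2.349e+03]
bar [652.1  43.9 284.1 -89.8  92.1  52.6 861. ] 357.9055292448122
side table [481.98602452 265.39168739   9.58441565] lower [518.98037644  45.42678161  28.4582553 ] upper [ 453.67370505 -275.85114954   15.31854851] sheet [ 604.02988968 -292.73139729    4.36477962] bed [586.44053631 103.83666689  16.802471  ]
bar side max z [281.38307223 343.19986735 350.9092972  353.30530206] [663.58596074   9.98682876 349.67263894]
```

View pics/crop.png

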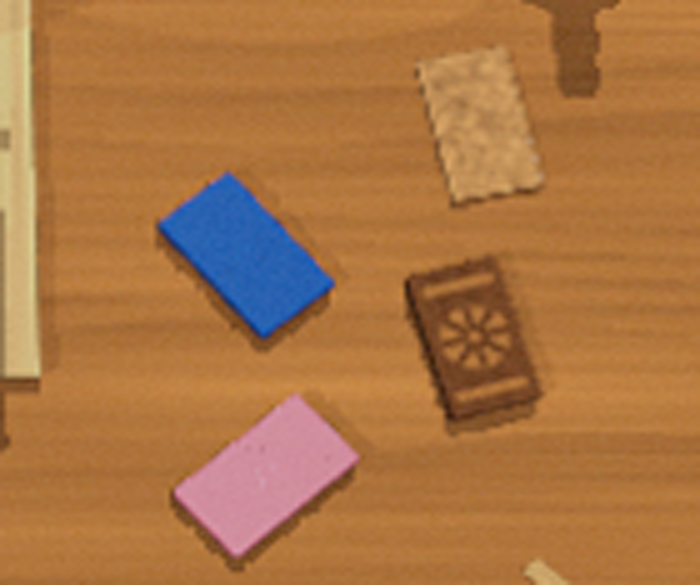

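Confirmed: the dark carved block at top pixel (374,240) is `upper`, and the cork at (376,192) is the sheet. Next I go above the sheet, then the plaque, for close looks with the wrist camera.

```bash
cat >> m.py <<'E'
def R(deg):
    t=np.radians(deg); return np.array([[np.cos(t),np.sin(t),0],[np.sin(t),-np.cos(t),0],[0,0,-1.]])
def look(name,xy,zlo,zhi,rad=75,save=True):
    """fit the flat thing near xy whose top lies between zlo and zhi, by the wrist camera"""
    c=camera('wrist'); W=cloud(c)
    if save: cv2.imwrite(f'pics/{name}.png',c['image']); np.savez(f'{name}.npz',**{k:np.array(v) for k,v in c.items()})
    m=(np.hypot(W[...,0]-xy[0],W[...,1]-xy[1])<rad)&(W[...,2]>zlo)&(W[...,2]<zhi)
    m=cv2.morphologyEx(m.astype(np.uint8),cv2.MORPH_OPEN,np.ones((5,5)))>0
    f=fit(W,m); print(name,f); return f
E
python3 - <<'E'
from m import *
movep([575,-285,250],R(13))
f=look('w_sheet',(606,-291),3,12)
c=dict(np.load('w_sheet.npz')); W=cloud(c); print(np.round(c['cam_to_world'],2).tolist(), np.nanmedian(W[...,2]), read_state()['eef_pos'],read_state()['time'])
E
```

```text
w_sheet [ 607.8 -297.6    6.1   11.6  100.2   58.3 3786. ]
[[0.22, 0.94, 0.27, 642.89], [-0.97, 0.22, 0.06, -270.77], [-0.0, -0.28, 0.96, 392.75], [0.0, 0.0, 0.0, 1.0]] 1.0450305958309514 [ 574.2423574  -286.39763197  249.99508265] 1.7167
```

View pics/w_sheet.png

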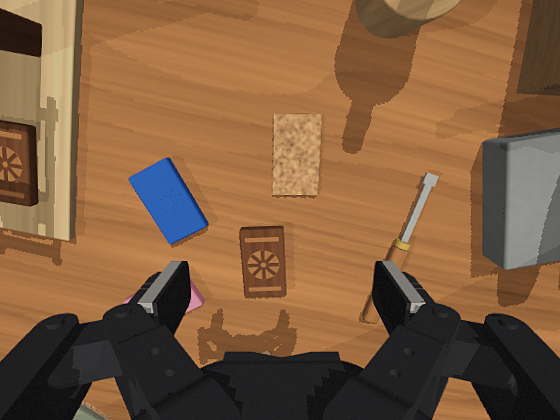

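The wrist view shows the cork at (297,155), the dark plaque at (263,262) and blue at (168,200). The cork fit is 100.2 x 58.3 with its top at 6.1 mm, which matches the text. Now grasping the sheet.

```bash
python3 - <<'E'
from m import *
c=dict(np.load('w_sheet.npz')); W=cloud(c)
m=(np.hypot(W[...,0]-458,W[...,1]+286)<75)&(W[...,2]>9)&(W[...,2]<24); print('upper',fit(W,m))
x,y,a=607.8,-297.6,11.6
movep([x,y,60],R(a)); print(movel([x,y,-3],max_speed=100,guard=8), read_state()['eef_pos'][2],read_state()['ft_force'])
clamp(); s=read_state(); print(s['finger_gap'],s['gripper_force'],s['ft_force'],s['eef_pos'])
movel([x,y,110],max_speed=200); s=read_state(); print(s['finger_gap'],s['gripper_force'],s['time'])
movep([470,44,200],R(1.4))
f=look('w_lower',(522.7,44.1),25,40); print(read_state()['finger_gap'],read_state()['time'])
W=cloud(dict(np.load('w_lower.npz'))); print('bed',fit(W,(abs(W[...,2]-15)<4)&(abs(W[...,1]-40)<80)&(W[...,0]>400)&(W[...,0]<760)))
E
```

```text
upper [ 459.5 -288.    16.2   15.4  100.1   58.1 3001. ]
False -2.7984876141250483 [0.07136331 0.09446762 0.27876855]
55.595680666954166 61.03457808494568 [-4.2210491   1.71263362 12.13419318] [ 608.15920874 -297.84027614   -1.73540299]
55.221492270391906 63.28484773635864 4.4167
w_lower [5.341e+02 4.360e+01 3.130e+01 2.900e+00 8.010e+01 5.770e+01 4.865e+03]
55.08626390691177 5.8833
bed [5.6280e+02 3.9800e+01 1.5200e+01 1.5000e+00 1.7970e+02 1.3100e+02
 1.7112e+04]
```

View pics/w_lower.png

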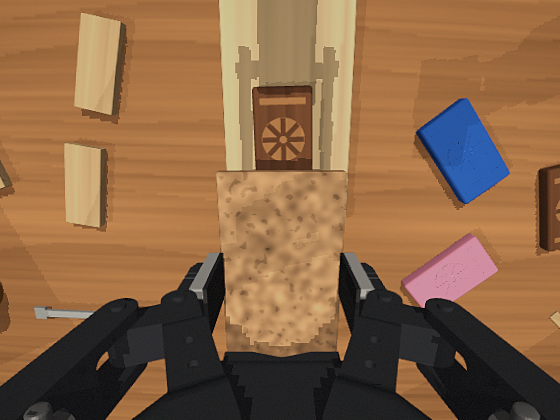

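The cork is held squarely, as far as (217–347, 170–355) shows. The lower plaque's far edge is visible at (283,88), which puts its centre at about x = 523.5, y = 43.7. Placing the sheet.

```bash
python3 - <<'E'
from m import *
x,y,a=523.5,43.7,1.6
movep([x,y,60],R(a)); wait(0.1); print(movel([x,y,28.5],max_speed=60,guard=6), read_state()['eef_pos'],read_state()['ft_force'])
open_gripper(); wait(0.1); movel([x,y,110],max_speed=250)
movep([480,44,230],R(1.4)); look('w_l2',(523,44),33,44); print(read_state()['time'])
W=cloud(dict(np.load('w_l2.npz'))); print('lower side', fit(W,(abs(W[...,2]-29.5)<3)&(np.hypot(W[...,0]-523,W[...,1]-44)<75)))
E
```

```text
True [523.11589473  43.69971275  29.2290578 ] [-2.26389397 -0.45356182 12.17140141]
w_l2 [5.222e+02 4.370e+01 3.720e+01 1.600e+00 9.960e+01 5.830e+01 5.128e+03]
8.7583
lower side [573.8  42.2  29.6 -88.3  49.3   1.3  53. ]
```

View pics/w_l2.png

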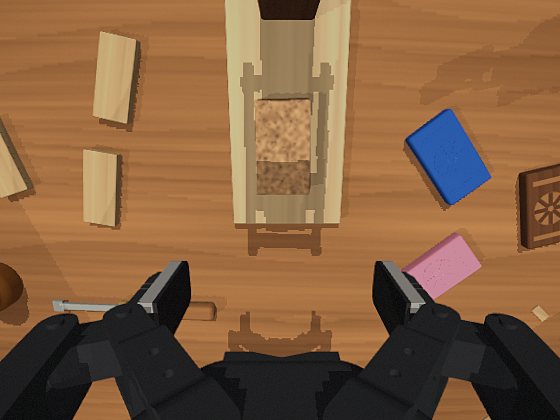

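The cork lies square on the plaque at (283,147), centred at (522.2, 43.7) with its top at 37.2. Fetching the upper plaque next.

```bash
python3 - <<'E'
from m import *
W=cloud(dict(np.load('w_l2.npz')))
for n,p in dict(s1=(592,233),s3=(469,264)).items():
    print(n,fit(W,(np.hypot(W[...,0]-p[0],W[...,1]-p[1])<70)&(W[...,2]>6)&(W[...,2]<20)))
x,y,a=459.5,-288.,15.4
movep([x,y,60],R(a)); print(movel([x,y,3],max_speed=100,guard=8)); clamp(); s=read_state(); print(s['finger_gap'],s['gripper_force'],s['ft_force'],s['eef_pos'])
movel([x,y,110],max_speed=250)
x,y,a=523,43.7,1.6
movep([x,y,75],R(a)); wait(0.1); print(read_state()['finger_gap'],movel([x,y,38],max_speed=70,guard=6), read_state()['eef_pos'],read_state()['ft_force'])
open_gripper(); wait(0.1); movel([x,y,120],max_speed=250)
movep([480,44,250],R(1.4)); look('w_u',(523,44),48,60); print(read_state()['time'])
W=cloud(dict(np.load('w_u.npz'))); 
for n,p in dict(s1=(592,233),s3=(469,264)).items():
    print(n,fit(W,(np.hypot(W[...,0]-p[0],W[...,1]-p[1])<70)&(W[...,2]>6)&(W[...,2]<20)))
E
```

```text
s1 [ 592.5  231.3   12.4  -12.3   90.7   41.8 3273. ]
s3 [ 468.   262.9   12.4   -8.7   90.6   42.1 2604. ]
False
56.33604333209367 61.243464946746826 [-3.11169854  1.56292663 14.68562389] [ 459.84856188 -288.22239758    3.97712207]
55.90953121968751 True [522.13054528  43.47984759  40.14907476] [ 0.66768171 -0.37135358 -1.49587846]
w_u [5.206e+02 4.340e+01 5.320e+01 1.500e+00 9.930e+01 5.820e+01 4.919e+03]
15.35
s1 [ 592.9  231.5   12.4  -11.5   90.4   41.8 2936. ]
s3 [ 468.1  263.6   12.4   -8.6   90.5   41.  2280. ]
```

View pics/w_u.png

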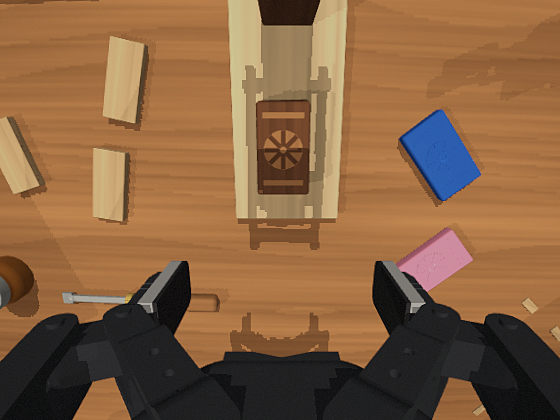

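The upper plaque lies square on the cork at (283,147), centred at (520.6, 43.4) with its top at 53.2. Placing the first slip, from (110,185), then looking at the yoke to get the hinge height.

```bash
python3 - <<'E'
from m import *
x,y,a=468.1,263.3,-8.6
movep([x,y,60],R(a)); print(movel([x,y,3],max_speed=100,guard=8)); clamp(); s=read_state(); print(s['finger_gap'],s['gripper_force'],s['ft_force'],s['eef_pos'])
movel([x,y,120],max_speed=250)
x,y,a=521.2,43,1.5
movep([x,y,90],R(a)); wait(0.1); print(read_state()['finger_gap'],movel([x,y,54],max_speed=70,guard=6), read_state()['eef_pos'],read_state()['ft_force'])
open_gripper(); wait(0.1); movel([x,y,130],max_speed=250)
movep([480,44,330],R(1.4)); look('w_s',(523,44),60,72); print(read_state()['time'])
W=cloud(dict(np.load('w_s.npz'))); b=(abs(W[...,1]-43)<70)&(W[...,0]>560)&(W[...,0]<760)
for lo in range(80,380,20):
    P=W[b&(W[...,2]>lo)&(W[...,2]<=lo+20)]
    if len(P): print(lo,len(P),np.round([P.min(0),P.max(0)],0).tolist())
E
```

```text
False
38.11698894145074 59.051796197891235 [-2.88521798 -1.13687134 13.10508389] [468.25944927 263.46445708   3.69573458]
38.05840182223603 True [520.18227017  43.18463183  55.4856721 ] [ 0.18631072  0.32529456 -0.93149457]
w_s [5.202e+02 4.320e+01 6.520e+01 1.900e+00 9.050e+01 3.980e+01 2.195e+03]
21.775
80 272 [[651.0, 15.0, 80.0], [655.0, 70.0, 100.0]]
100 429 [[651.0, -7.0, 100.0], [668.0, 92.0, 120.0]]
120 662 [[652.0, -8.0, 120.0], [670.0, 92.0, 140.0]]
140 685 [[653.0, -4.0, 140.0], [662.0, 89.0, 149.0]]
```

View pics/w_s.png

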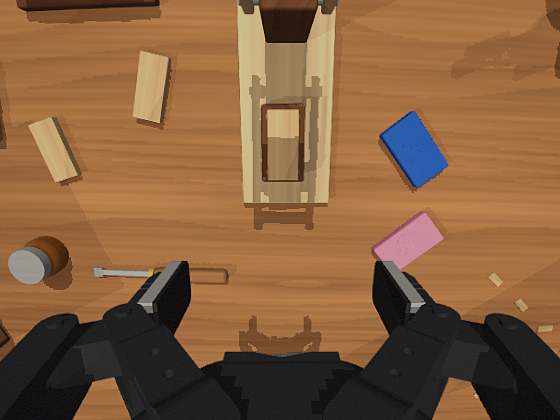

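The slip is centred on the plaque at (283,143), with its top at 65.2. The post is cut off by this view, so I'm raising the wrist camera over the yoke to measure the bar height.

```bash
python3 - <<'E'
from m import *
movep([590,44,410],R(1.4)); c=camera('wrist'); W=cloud(c); cv2.imwrite('pics/w_y.png',c['image']); np.savez('w_y.npz',**{k:np.array(v) for k,v in c.items()})
b=(abs(W[...,1]-43)<32)&(W[...,0]>600)&(W[...,0]<720)
for lo in range(100,390,10):
    P=W[b&(W[...,2]>lo)&(W[...,2]<=lo+10)]
    if len(P)>20: print(lo,len(P),np.round([P.min(0),P.max(0),np.median(P,0)],1).tolist())
print(read_state()['time'],np.round(c['cam_to_world'],2)[:3,3])
E
```

```text
270 1827 [[627.9, 16.4, 270.0], [657.0, 66.6, 280.0], [642.7, 41.6, 276.3]]
280 158 [[638.1, 11.1, 280.0], [678.9, 74.5, 283.5], [658.1, 43.1, 281.8]]
330 110 [[657.9, 11.5, 336.2], [674.2, 74.3, 339.9], [658.7, 43.6, 338.3]]
340 2384 [[658.5, 11.0, 340.0], [674.5, 74.9, 348.0], [666.4, 43.0, 344.8]]
22.425 [660.55  45.62 550.65]
```

View pics/w_y.png

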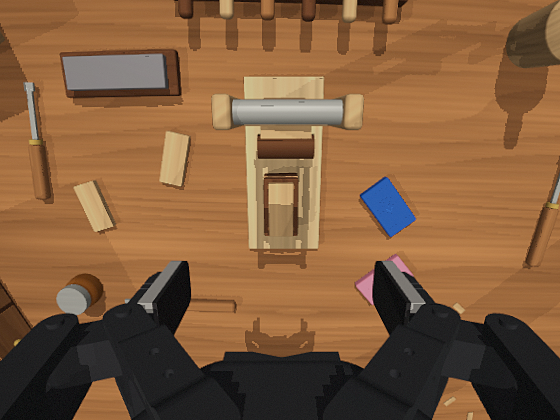

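The steel bar is at (288,111): centre x = 666, y = 43, z ≈ 338. That puts the hinge at z ≈ 118, or 103 above the bed, within range. The level foot then sits at 78 over a 65.2 stack, so two slips are needed. Placing the second one.

```bash
python3 - <<'E'
from m import *
movep([540,150,250],R(-5))
x,y,a=592.7,231.4,-11.9
movep([x,y,60],R(a)); print(movel([x,y,3],max_speed=100,guard=8)); clamp(); s=read_state(); print(s['finger_gap'],s['eef_pos'])
movel([x,y,130],max_speed=250)
x,y,a=521.,43,1.5
movep([x,y,105],R(a)); wait(0.1); print(read_state()['finger_gap'],movel([x,y,66],max_speed=70,guard=6), read_state()['eef_pos'],read_state()['ft_force'])
open_gripper(); wait(0.1); movel([x,y,150],max_speed=250)
movep([480,44,330],R(1.4)); look('w_s2',(523,44),72,84); print(read_state()['time'])
W=cloud(dict(np.load('w_s2.npz'))); print('upper',fit(W,(np.hypot(W[...,0]-521,W[...,1]-43)<70)&(abs(W[...,2]-53)<4)))
for yaw in (91.4,-88.6):
    for t in (1.55,.8,0):
        q=inverse_kinematics([670.8-220*np.cos(t),43,118+220*np.sin(t)-19],R(yaw)); print(yaw,t,None if q is None else np.round(q,2))
E
```

```text
False
37.96326359074405 [592.91103175 231.53826898   3.75228157]
38.15825795794077 True [519.94823178  43.04849544  67.48234525] [0.67902407 0.3292942  0.69286667]
w_s2 [5.198e+02 4.300e+01 7.710e+01 1.300e+00 9.050e+01 4.010e+01 2.327e+03]
29.3583
upper [519.6  43.4  52.9   1.4 100.3  58.  964. ]
91.4 1.55 [ 0.01  0.54 -0.27  1.35  0.14  1.27 -0.24]
91.4 0.8 [ 0.02  0.33 -0.27  1.84  0.11  0.98 -0.28]
91.4 0 [-0.03  0.48 -0.24  2.14  0.22  0.54 -0.41]
-88.6 1.55 [ 0.5   0.81 -1.28  1.32  0.76  1.54  2.48]
-88.6 0.8 [ 0.68  0.61 -1.27  1.81  0.62  1.21  2.39]
-88.6 0 [-0.92  0.75  1.01  2.18 -0.98  0.77 -2.36]
```

View pics/w_s2.png

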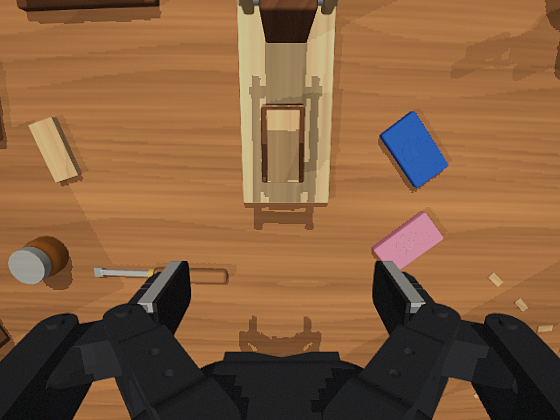

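Two slips sit centred at (283,143), with the stack top at 77.1. Next I pinch the bar and follow its arc down.

```bash
python3 - <<'E'
from m import *
yaw=91.4; u=np.array([np.cos(np.radians(1.4)),np.sin(np.radians(1.4))])
H=np.array([670.8,43.1]); hz=118
def P(t): 
    p=H-220*np.cos(t)*u; return [p[0],p[1],hz+220*np.sin(t)-18]
p=P(1.55)
movep([560,44,400],R(yaw)); movep([p[0],p[1],400],R(yaw))
print(movel(p,max_speed=100,guard=10)); clamp(); s=read_state(); print(s['finger_gap'],s['gripper_force'],s['ft_force'],s['eef_pos'],s['time'])
if 10<s['finger_gap']<20:
    for i,t in enumerate(np.linspace(1.55,0.12,13)[1:]):
        g=movel(P(t),max_speed=120,guard=40); s=read_state(); print(round(t,2),g,s['ft_force'].round(1) if hasattr(s['ft_force'],'round') else s['ft_force'],round(s['time'],1),round(s['finger_gap'],1))
        if g: break
E
```

```text
False
14.39220655100863 58.38271737098694 [-0.71804982  0.08110482  3.1295777 ] [666.28181323  42.99405891 320.18986939] 32.8917
1.43 False [-0.3  0.8  3.3] 33.3 14.2
1.31 False [ 3.3  0.3 -2.8] 33.6 13.7
1.19 False [ 4.5  0.9 -4.6] 34.0 13.8
1.07 False [ 4.7  0.9 -3.9] 34.4 14.3
0.95 False [ 4.7  1.1 -1.1] 34.7 14.0
0.84 False [2.5 1.7 0.8] 35.1 13.7
0.72 False [1.1 2.4 3.6] 35.5 14.2
0.6 False [-1.9  2.2  5.2] 35.8 13.6
0.48 False [1.2 2.2 3.6] 36.2 13.9
0.36 False [0.4 1.9 5.1] 36.6 13.8
0.24 False [-1.1  0.6  4.4] 36.9 14.2
0.12 False [-1.8 -0.7  4.3] 37.3 13.9
```

```bash
python3 - <<'E'
from m import *
s=read_state(); x,y,z=s['eef_pos']
H=np.array([670.8,43.1]); p=H-220*np.array([np.cos(.0244),np.sin(.0244)])
g=movel([450.9,y-.2,100-12],max_speed=25,guard=18); wait(0.5); s=read_state(); print(g,s['eef_pos'],s['ft_force'],s['finger_gap'],s['time'])
c=snap('top'); W=cloud(c); cv2.imwrite('pics/end.png',cv2.resize(c['image'][110:290,180:420],None,fx=3,fy=3))
c=snap('side'); cv2.imwrite('pics/end_s.png',cv2.resize(c['image'][130:290,170:370],None,fx=3.5,fy=3.5))
E
```

```text
True [450.68149635  37.46257337  96.39115012] [-6.36759767  0.21933659 19.60275564] 13.862353029295965 38.9333
```

View pics/end_s.png

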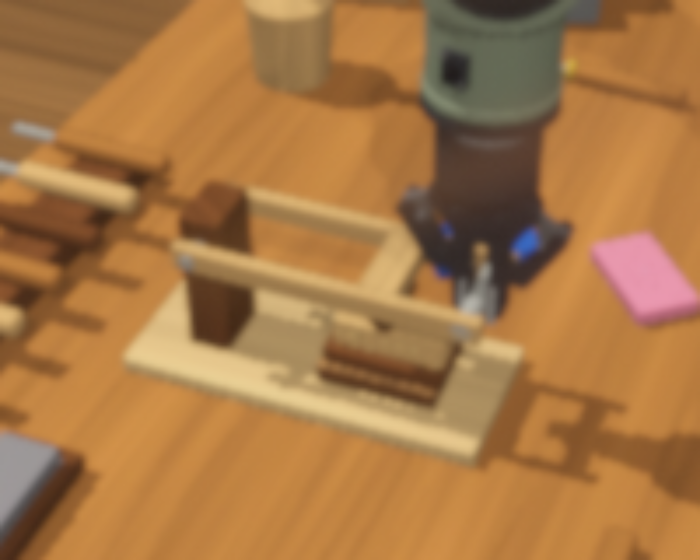

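The side view shows the yoke level at (320,285) with its foot on the stack. The push is a steady 19.6 N, about 21 N at the foot. Handing in.

```bash
python3 -c "
from h import *
print(finish_job()); s=read_state(); print(s['time'],s['ft_force'])"
```

```text
the job is handed in; nothing more can be done
None
the job is handed in; nothing more can be done
```

I handed the job in with the cork, upper plaque and two slips stacked squarely and the yoke held about level on the packing at roughly 20 N, at about 39 s of the 72 s allowed; the simulator returned no verdict.

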